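# Feed a wooden rail under the bridge of a drilling jig

## Task

Load the long wooden rail into the drilling jig on the bench: feed it lengthwise into the flared mouth and under the metal bridge until its leading end is fully home against the end stop, then let go and leave it lying flat between the fences. Do not disturb the short offcut of the same wood.

Things in the scene. Friction and masses are not known exactly. Their poses are not given: they have to be found in the camera images.
- rail_center (a point): Centre of the long rail: a plain dark-brown wooden bar 240 mm long, 36 mm wide, 30 mm high, 0.1 to 0.2 kg, lying flat on the bench. x runs along its length, y across, z up; both ends are alike, so either may lead. Longer and narrower than the other wood lying about (short offcut, wide board, chunky block).
- offcut_center (a point): Centre of the offcut, a bystander of the same wood and section, only 130 mm long (36 mm wide, 30 mm high), x along its length. It must stay where it lies.
- jig: Drilling jig fixed to the bench. Origin at bench level, mid-channel (the bench is the channel's floor); x is the feed direction, mouth to stop, z up. Dark steel fences 18 mm high, 46 mm apart from x = -40 to 60 mm, flare out to 69 mm apart at the mouth, x = -66 mm. Face of the end stop (30 mm high): x = 60 mm. Rail fully home: its centre at x = -60 mm, 114 mm sticking out of the mouth to grip.
- jig_bridge (a point): Middle of the underside of the jig's aluminium bridge, which crosses over the channel; axes as the jig's. Bridge 50 mm along the feed, 90 mm across, underside 38 mm above the bench, top 50 mm; a steel drill bush in its middle reaches 62 mm. It lies 15 mm past the jig's origin in the feed direction.
Not all that is in view belongs to the job. Leave any pink look-alike of the jig alone.

How it is judged:
By the outcome, as a careful person would: the job done as asked, in the order asked, and still so for the second after the job is handed in, with the robot touching nothing.
It also fails if it takes over 42 s, if anything falls off the work surface, if the arm or the gripper's body presses on something with over 40 N, if the wrist force passes 120 N, or if a joint passes its speed limit or range.

## Robot

A 6-joint arm with a two-finger parallel gripper is mounted at the origin on the work surface. World frame = base frame: x ahead of the robot, y to its left, z up, the work surface at z = 0. Lengths are in m, angles in rad, forces in N, time in s.
With the tool pointing down it reaches from about 0.275 to 0.775 m from the base axis. Payload 14.6 kg.
Tool frame: the origin (TCP) lies at the very end of the fingers, on their centre line; the grasp point (between the pads) lies 19 mm behind it; z points along the fingers, y is the line along which they close (so a half turn about z gives the same grasp; the last joint's range is limited). The gripper opens to 85 mm and grips with 20 to 120 N. Pads are 22 mm wide; open, the fingers measure 114 mm over their backs; the gripper's body (76 mm by 85 mm) begins 54 mm behind the grasp point. The pads swing forward as they close: fully open they stand 13 mm farther back than shut.
Start: joints at [0.96, 0.263, -0.048, 1.259, 0, 1.415], TCP at [0.231, 0.471, 0.231] pointing down, gripper open.
Joint ranges: [-2.65, 2.65], [-0.89, 1.7], [-1.18, 1.37], [-2.13, 2.11], [-1.35, 1.29], [-3.14, 3.14]. Speed limits (rad/s): [1.89, 1.89, 2.57, 2.79, 3.14, 3.14].

## Interface

Orientations are given as a 3x3 rotation matrix whose columns are the frame's x, y, z axes.
In Python, from workcell import goto, movel, set_joints, gripper_to, hold, solve_ik, get_state, grab_frame, calibration, MotionError, hand_in, search_frame gives the robot as it stands. Calls block until the motion is done:
- goto(position, orientation): joint-space move of the TCP to a pose.
- movel(position, rotation=None, vel=0.15, f_stop=None): straight line of the TCP; rotation=None keeps the orientation; vel is the mean speed in m/s. With f_stop (N) it stops when the force on the tool has changed by that much, and returns True; else False.
- set_joints(angles): joint-space move.
- gripper_to(opening, grasp_force=None): opening from 0.0 (shut) to 1.0 (fully open); grasp_force is the grip in N (None keeps the last); returns when the fingers have stopped.
- hold(seconds).
- solve_ik(position, orientation): joint angles nearest the present ones, or None.
- get_state(): the state.
- grab_frame(name): name is "side" or "top"; returns the picture (400x640x3 uint8, blue, green, red); there is no depth.
- calibration(name): a dict with "fx", "fy", "cx", "cy" (pixels), "distortion" ([k1, k2, p1, p2, k3] as OpenCV has them; the pictures are not rectified), "R" (3x3) and "t" (3): a world point X has camera coordinates R X + t. Camera axes: x right, y down, z forward; pixel columns grow to the right and rows downward; lengths in m; the calibration is good to about 2 mm. A picture is of the moment at which its call begins. calibration takes no time and is no camera call.
A pose or a line that the arm cannot do raises MotionError and nothing moves.
- hand_in(): hands the job in; it is judged then, once.
Trained networks look in the newest picture that a camera, given by its name, has taken for a name from the list of things; names that differ only in an ending like _2 or _b are one class to them, and where a whole thing is asked for, a point or a joint stands for the part that bears it (a point fixed in the world has none). Each returns a list of dicts, best first, with "p" (0 to 1); they miss things now and then, are a little off and sometimes report something else, mostly with a low value. They report only what shows in the picture. A call takes as long as a camera call. They do not tell look-alikes from the thing itself.
- search_frame(query, camera): "location" ([column, row] in pixels, amid what is visible of it).
The state is a dict: "clock": time; "joints": joint angles; "qd": joint speeds; "joint_torque": joint torques, N m; "tcp_pos": TCP position; "ee_rot": TCP orientation; "force": force on the tool from outside, world axes, zero at the start; "wrist_torque": the same for the moment, N m; "grip_width": opening from 0.0 (shut) to 1.0 (fully open); "finger_force": force on a finger pad.
Only numpy, scipy, OpenCV 4.12 (cv2) and the standard library are available. Lean on these libraries where they do the work, as an engineer would, in place of code of your own. Each camera call takes 0.05 s, during which the arm holds its last target. There are 200 camera calls.

## Working session

There is one attempt and no reset: what is moved stays moved. The work goes in short steps, each a Python script; the robot and the scene stay as the last script left them, time stands still between calls to the robot, and variables do not carry over. Pictures are saved under pics/ and viewed, at most 10 in all, crops included, and the job is handed in when it is done.

```bash
mkdir -p pics; cat > h.py <<'E'
import numpy as np, cv2
from workcell import *
def K(c): return np.array([[c['fx'],0,c['cx']],[0,c['fy'],c['cy']],[0,0,1.]])
def ray(name,px,z):
    c=calibration(name); u=cv2.undistortPoints(np.array([[px]],float),K(c),np.array(c['distortion'],float))[0,0]
    R=np.array(c['R']);t=np.array(c['t']); o=-R.T@t; d=R.T@np.array([u[0],u[1],1]); return o+d*(z-o[2])/d[2]
def proj(name,P):
    c=calibration(name); return cv2.projectPoints(np.array(P,float).reshape(-1,1,3),cv2.Rodrigues(np.array(c['R']))[0],np.array(c['t'],float),K(c),np.array(c['distortion'],float))[0][:,0]
E
python3 - <<'E'
from h import *
for n in("top","side"):
    cv2.imwrite(f"pics/{n}0.png",grab_frame(n))
    for q in("rail_center","offcut_center","jig","jig_bridge"):
        z={"rail_center":.015,"offcut_center":.015,"jig":.0,"jig_bridge":.05}[q]
        for r in search_frame(q,n): print(n,q,round(r['p'],2),np.round(r['location']),ray(n,r['location'],z).round(3))
print(get_state()['clock'])
E
```

```text
top rail_center 0.68 [192. 167.] [0.557 0.416 0.015]
top offcut_center 0.82 [267. 176.] [0.538 0.231 0.015]
top jig 0.86 [474. 180.] [ 0.539 -0.276  0.   ]
top jig 0.75 [336. 246.] [0.372 0.061 0.   ]
top jig 0.45 [270. 178.] [0.535 0.225 0.   ]
top jig_bridge 0.89 [472. 179.] [ 0.527 -0.254  0.05 ]
top jig_bridge 0.69 [336. 246.] [0.368 0.062 0.05 ]
side rail_center 0.92 [321. 155.] [0.569 0.437 0.015]
side offcut_center 0.61 [320. 180.] [0.534 0.253 0.015]
side jig 0.75 [361. 293.] [ 0.543 -0.239  0.   ]
side jig 0.75 [270. 212.] [0.369 0.112 0.   ]
side jig_bridge 0.71 [360. 296.] [ 0.522 -0.299  0.05 ]
side jig_bridge 0.61 [272. 212.] [0.372 0.034 0.05 ]
0.5
```

View pics/top0.png

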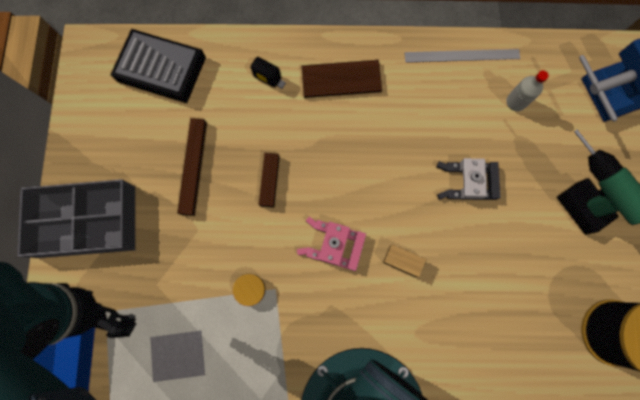

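View pics/side0.png

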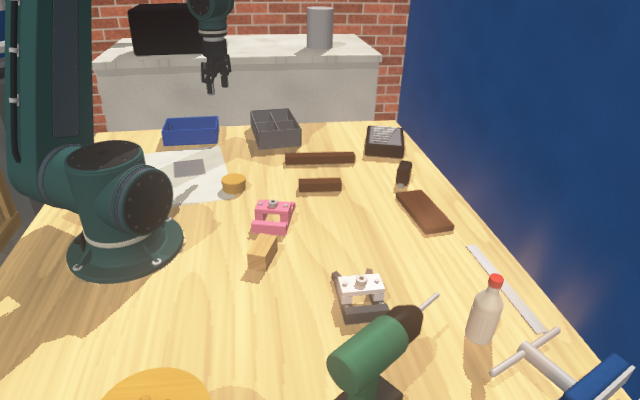

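Rail candidates in top view: long rail (193,167), offcut (269,180), wide board (342,78), chunky light block (405,260). By length and width the rail is (193,167). Jig candidates are the grey/dark one at (470,180), mouth to the left, and a pink look-alike at (335,245), so I use the grey one. Next is a close crop rectified at the right heights.

```bash
cat >> h.py <<'E'
def rect(img,name,x0,x1,y0,y1,z,s=2000):
    # rows: x from x1 down to x0; cols: y from y1 down to y0
    xs=np.arange(x1,x0,-1/s); ys=np.arange(y1,y0,-1/s)
    Y,X=np.meshgrid(ys,xs); m=proj(name,np.stack([X,Y,0*X+z],-1)).reshape(X.shape+(2,)).astype(np.float32)
    return cv2.remap(img,m[...,0],m[...,1],cv2.INTER_CUBIC)
E
python3 - <<'E'
from h import *
im=cv2.imread("pics/top0.png")
a=rect(im,"top",.42,.70,.37,.47,.03); b=rect(im,"top",.45,.63,-.38,-.12,.018)
c=rect(im,"top",.45,.63,-.38,-.12,.05)
W=np.zeros((600,800,3),np.uint8)
W[:560,:200]=a[:560,:200]; 
b=cv2.resize(b,None,fx=.8,fy=.8);c=cv2.resize(c,None,fx=.8,fy=.8)
W[:b.shape[0],220:220+b.shape[1]]=b; W[300:300+c.shape[0],220:220+c.shape[1]]=c
cv2.imwrite("pics/c1.png",W)
hsv=cv2.cvtColor(a,cv2.COLOR_BGR2HSV); m=(hsv[...,2]<110).astype(np.uint8)
n,l,st,ce=cv2.connectedComponentsWithStats(m); i=1+np.argmax(st[1:,4])
r=cv2.minAreaRect(cv2.findNonZero((l==i).astype(np.uint8)))
print("rail",.70-r[0][1]/2000,.47-r[0][0]/2000,np.array(r[1])/2000,r[2])
c=calibration("top"); print(-np.array(c['R']).T@np.array(c['t']))
E
```

```text
rail 0.5544348602294922 0.40143509674072264 [0.06521643 0.24581535] 2.647629737854004
[0.27732157 0.078178   1.05803185]
```

View pics/c1.png

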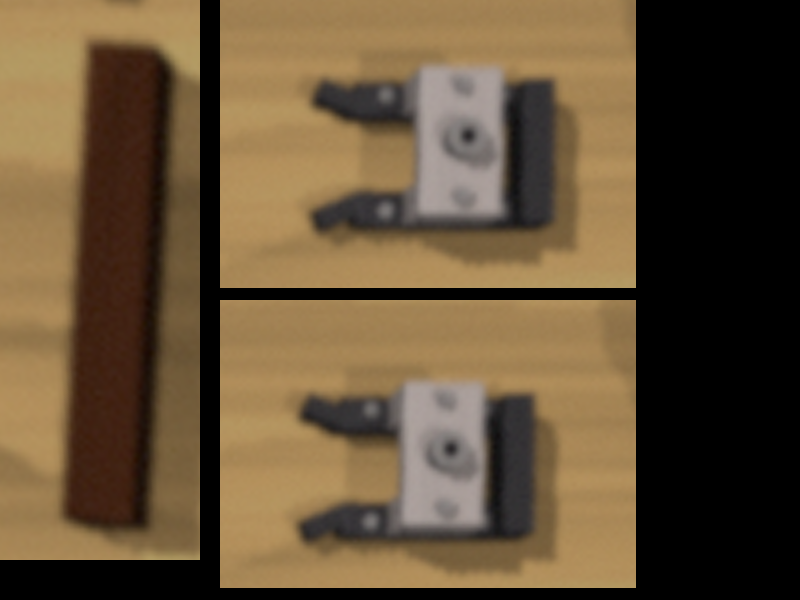

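Rail confirmed: crop corners (90,42), (157,48), (66,516), (136,526) give 237×35 mm, centre about (0.558, 0.414), axis -2.7° from x. Jig bridge is 51×92 mm centred at (0.533, -0.260), so the jig origin is about (0.534, -0.245), feed along -y, with the mouth tips at y = -0.179 as the description requires.

```bash
cat >> h.py <<'E'
def rot(a,s=1):
    c,n=np.cos(a)*s,np.sin(a)*s
    return np.array([[c,n,0],[n,-c,0],[0,0,-1.]])
JX,JY=.534,-.245
E
python3 - <<'E'
from h import *
a=np.radians(-2.7); d=np.array([np.cos(a),np.sin(a)]); g=np.array([.5585,.414])-.055*d
for s in(1,-1):
    for p,th in(((*g,.13),a),((*g,.003),a),((JX,.055,.13),-np.pi/2),((JX,.055,.004),-np.pi/2),((JX,-.13,.004),-np.pi/2)):
        q=solve_ik(p,rot(th,s)); print(s,None if q is None else np.round(q,2))
s=1 if abs(solve_ik((*g,.13),rot(a,1))[5])<2.5 and solve_ik((JX,-.13,.004),rot(-np.pi/2,1)) is not None and abs(solve_ik((JX,-.13,.004),rot(-np.pi/2,1))[5])<=abs(solve_ik((JX,-.13,.004),rot(-np.pi/2,-1))[5]) else -1
print(s)
gripper_to(1.0)
goto((*g,.13),rot(a,s)); cv2.imwrite("pics/side1.png",grab_frame("side"))
print(movel((*g,.004),vel=.1,f_stop=15))
gripper_to(0.0,60); st=get_state()
print(st['grip_width'],st['finger_force'],st['force'],st['tcp_pos'],st['clock'])
movel((*g,.14),vel=.15)
st=get_state();print(st['grip_width'],st['finger_force'],st['clock'])
cv2.imwrite("pics/side2.png",grab_frame("side"))
E
```

```text
1 [ 0.57  0.52  0.09  1.14  0.   -2.53]
1 [ 0.57  0.62 -0.1   0.85  0.   -2.53]
1 [-0.05  0.33 -0.23  1.01  0.   -1.62]
1 [-0.05  0.46 -0.42  0.69  0.   -1.62]
1 [-0.39  0.47 -0.39  0.71  0.   -1.96]
-1 [0.57 0.52 0.09 1.14 0.   0.61]
-1 [ 0.57  0.62 -0.1   0.85  0.    0.61]
-1 [-0.05  0.33 -0.23  1.01  0.    1.52]
-1 [-0.05  0.46 -0.42  0.69  0.    1.52]
-1 [-0.39  0.47 -0.39  0.71  0.    1.18]
-1
False
0.4154268105780918 60.842145681381226 [-1.4026682   0.36903869  5.40258737] [0.50372245 0.41679007 0.00443248] 3.825
0.4072195063425671 59.895161390304565 4.8833
```

View pics/side2.png

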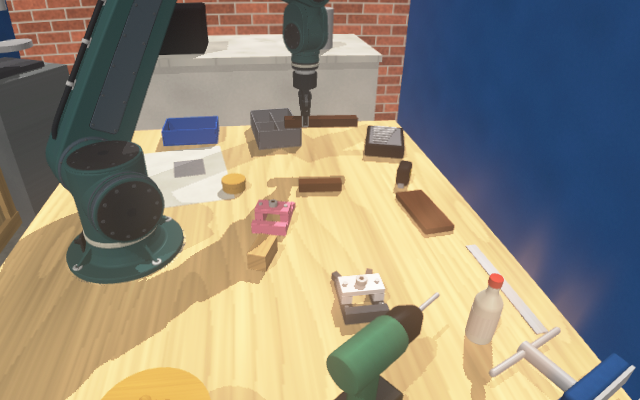

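The rail is held level, spanning (285–357, 121), and the offcut at (320,184) is untouched. I'll bring the rail in front of the mouth and look.

```bash
python3 - <<'E'
from h import *
R=rot(-np.pi/2,-1)
goto((JX,.065,.14),R); movel((JX,.065,.0065),vel=.12,f_stop=15)
st=get_state();print(st['tcp_pos'],st['grip_width'],st['force'],st['clock'])
im=grab_frame("top"); s=grab_frame("side"); cv2.imwrite("pics/top3.png",im)
W=np.zeros((600,800,3),np.uint8)
a=rect(im,"top",.45,.63,-.34,.16,.03,1600); W[:288,:800]=a[:288,:800]
W[290:590,:600]=cv2.resize(s[180:330,250:550],None,fx=2,fy=2)
cv2.imwrite("pics/c3.png",W)
E
```

```text
[0.53441771 0.06503679 0.00705131] 0.4086152882159152 [ 0.46762559  0.53505705 -1.6291093 ] 7.525
```

View pics/c3.png

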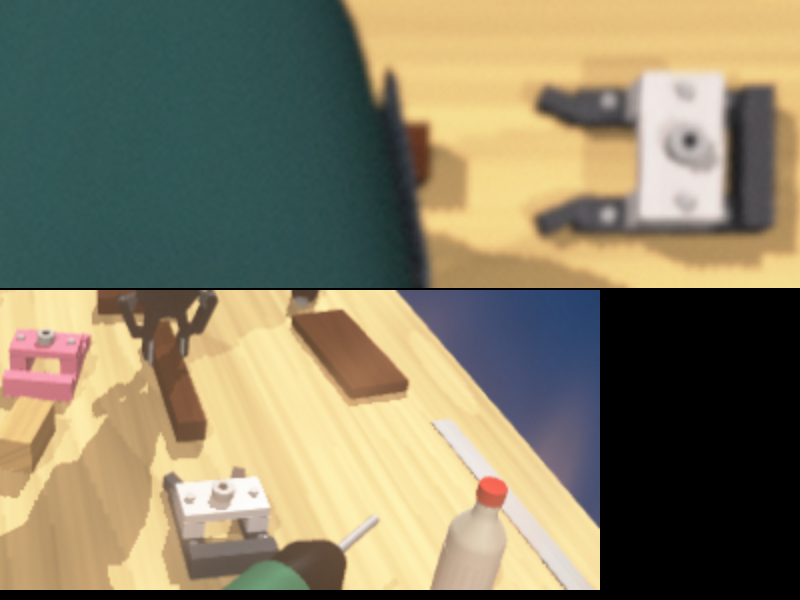

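The rail end is at crop (428,154), giving x ≈ 0.534 and y ≈ -0.108. The jig mid-channel is at x ≈ 0.534–0.535, so it is aligned. Feeding now.

```bash
python3 - <<'E'
from h import *
def rep(k): st=get_state();print(k,st['tcp_pos'].round(4) if hasattr(st['tcp_pos'],'round') else st['tcp_pos'],np.round(st['force'],1),st['grip_width'],round(st['clock'],2))
h=[movel((.5345,-.05,.006),vel=.08,f_stop=15)]; rep(h)
if not h[0]:
    h=movel((.5345,-.11,.006),vel=.06,f_stop=15); rep(h)
    if not h: h=movel((.5345,-.15,.006),vel=.03,f_stop=15); rep(h)
im=grab_frame("top"); s=grab_frame("side")
W=np.zeros((600,800,3),np.uint8)
a=rect(im,"top",.45,.63,-.34,.16,.03,1600); W[:288,:800]=a[:288,:800]
W[290:590,:600]=cv2.resize(s[180:330,250:550],None,fx=2,fy=2)
cv2.imwrite("pics/c4.png",W)
E
```

```text
[False] [ 0.5345 -0.0496  0.006 ] [ 0.4  0.1 -2.3] 0.40948068129620324 9.22
False [ 0.5344 -0.1097  0.006 ] [ 0.6 -0.2 -0.5] 0.40996073742700834 10.37
True [ 0.534  -0.1307  0.0055] [-0.3  1.4 -1.9] 0.412946176523807 11.15
```

View pics/c4.png

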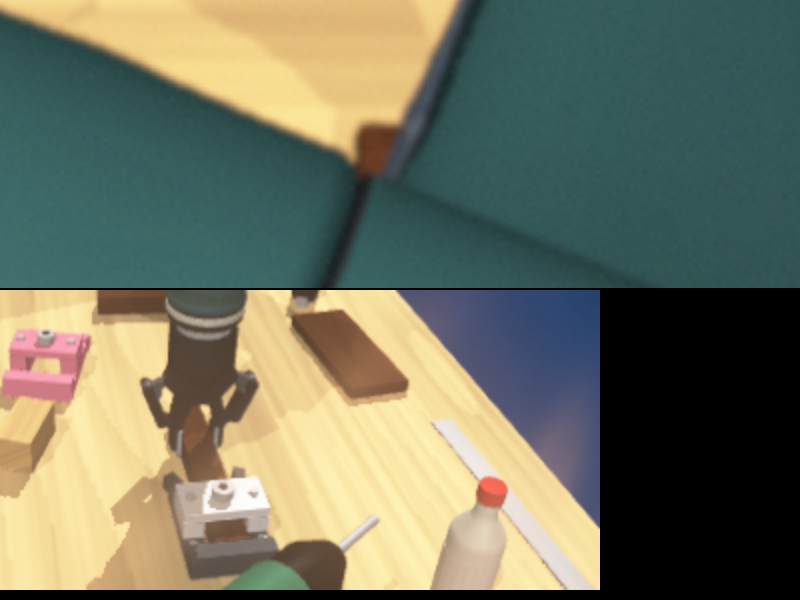

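Contact came at y = -0.131, as expected at the stop, and the rail is under the bridge (lower view, ~(225,530)). I'll set it down, release and check.

```bash
python3 - <<'E'
from h import *
def rep(k): st=get_state();print(k,np.round(st['tcp_pos'],4),np.round(st['force'],1),round(st['clock'],2))
p=get_state()['tcp_pos']
movel((p[0],p[1],.0045),vel=.02,f_stop=10); rep(0)
h=movel((p[0],p[1]-.015,.0045),vel=.03,f_stop=15); rep(h)
gripper_to(.8); rep(1)
p=get_state()['tcp_pos']
movel((p[0],p[1],.13),vel=.15)
# push the tail end with shut fingers to make sure it is home
gripper_to(0.0,20)
movel((.5345,-.02,.13),vel=.15); movel((.5345,-.02,.012),vel=.12,f_stop=10); rep(2)
h=movel((.5345,-.09,.012),vel=.04,f_stop=10); rep(h)
movel((.5345,-.02,.012),vel=.1); movel((.5345,-.02,.15),vel=.15)
goto((.33,.40,.2),rot(0,-1)); rep(4)
im=grab_frame("top"); s=grab_frame("side")
W=np.zeros((600,800,3),np.uint8)
a=rect(im,"top",.45,.63,-.34,.16,.03,1600); W[:288,:800]=a[:288,:800]
W[290:590,:600]=cv2.resize(s[180:330,250:550],None,fx=2,fy=2)
cv2.imwrite("pics/c5.png",W)
print([(np.round(r['location']),r['p']) for r in search_frame("offcut_center","top")[:2]])
E
```

```text
0 [ 0.534  -0.1307  0.0045] [ 0.3  2.  -0.6] 11.5
True [ 0.5339 -0.1306  0.0044] [-0.   3.1  5.8] 11.72
1 [ 0.5334 -0.1304  0.0039] [-1.   0.1  0.4] 12.15
2 [ 0.5349 -0.0201  0.0125] [ 0.3 -0.7  0.9] 15.81
True [ 0.5344 -0.0539  0.0118] [1.8 5.9 3.8] 16.77
4 [0.3306 0.3995 0.1998] [ 0.6  0.2 -0.9] 20.05
[]
```

View pics/c5.png

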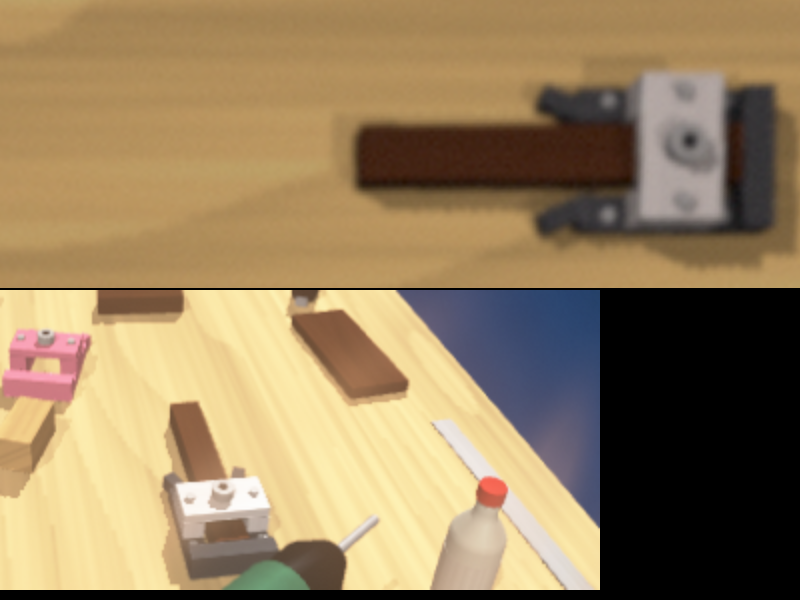

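The rail lies flat between the fences, from crop (357,157) to the stop face at (743,153). That is 241 mm, so it is fully home. The offcut is in its place in the side view.

```bash
python3 -c "
from workcell import *
print(hand_in())"
```

```text
the job is handed in; nothing more can be done
None
```

The rail is loaded in the drilling jig, fully home against the end stop and lying flat between the fences; it is released, the offcut was not touched, and the job was handed in at about 20 s on the robot's clock.

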